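# Shaft flat to the key guide, collar held on it

## Robot

A 7-joint arm with a two-finger parallel gripper is mounted at the origin on a cart in front of the work surface, level with it; the furniture and walls round the work are solid. World frame = base frame: x ahead of the robot, y to its left, z up, the work surface at z = 0. Lengths are in m, angles in degrees, forces in N, time in s.
With the tool pointing down it reaches from about 0.4 to 0.85 m from the base axis. Payload 6.9 kg.
Tool frame: the origin (TCP) lies between the finger pads; the fingertips stand 19 mm ahead of it and the grasp point (between the pads) is the TCP; z points along the fingers, y is the line along which they close (so a half turn about z gives the same grasp; the last joint's range is limited). The gripper opens to 85 mm and grips with 20 to 120 N. Pads are 22 mm wide; open, the fingers measure 114 mm over their backs; the gripper's body (76 mm by 85 mm) begins 54 mm behind the grasp point. The pads swing forward as they close: fully open they stand 13 mm farther back than shut.
Start: joints at [-59.272, 29.078, -13.613, 85.955, 7.202, 65.827, -8.869], TCP at [0.261, 0.568, 0.25] pointing down, gripper open.
Joint ranges: [-176.47, 176.47], [-13.61, 117.27], [-81.72, 77.17], [0.22, 143.17], [-87.28, 267.28], [10, 112.55], [-165.47, 165.47]. Speed limits (degrees/s): [136.94, 136.94, 180, 180, 180, 180, 180].

## Interface

Orientations are given as [roll, pitch, yaw] about the fixed x, y, z axes, in that order (R = Rz(yaw) Ry(pitch) Rx(roll)).
In Python, from bench import * gives the robot as it stands.
- The arm moves only by the tool step_arm, never from a script. Its argument "motion" is a list of rows, each a list of 7 numbers: the shift along the tool's x, y, z in cm, then the turn, a rotation vector about the tool's x, y, z in rad, then the closure, from 0 (fully open) to 1 (shut). In form: [[dx, dy, dz, rx, ry, rz, hand], ...]. A call has 1 to 20 rows; each row is the pose to reach, as a shift and turn from the pose commanded when the call began, along the tool's axes at that moment; what a row does not reach only later rows make up. A row lasts 1/12 s, in which the tool goes at most 41.7 mm and 7.16 degrees, less where a joint would pass 70% of its speed; a pose out of reach is approached as far as the arm can. A call with a gripper value outside its range is refused whole. The fingers move at their own pace and stop on an object; "force" is the grip in N (left out, the last holds). Time passes only in rows, so rows that repeat a pose let the fingers close. It gives the time, the measured TCP pose, the force, the opening and the grip force at its end, in the units of the state.
- get_obs(): the state, without advancing time (a new reading comes with each control period).
- capture(name): name is "scene" or "top" or "wrist"; returns a dict with "color" (420x560x3 uint8, red, green, blue), "depth" (420x560 float32, m along the optical axis (not along the pixel's ray), 0 where there is no reading), "vertical_fov" (degrees; the focal length in pixels is half the picture's height over the tangent of half this angle, whatever the lens; pixels are square), "cx", "cy" (the principal point, pixels), "R" (3x3) and "t" (3): a world point X has camera coordinates R X + t. Camera axes: x right, y down, z forward; pixel columns grow to the right and rows downward; lengths in m; the calibration is good to about 2 mm. The wrist camera is an equidistant fisheye: a pixel r from the principal point sees the ray r / f radians off the axis. A picture is of the moment at which its call begins.
- finish_job(): hands the job in; it is judged then, once.
Trained networks look in the newest picture that a camera, given by its name, has taken for a name from the list of things; names that differ only in an ending like _2 or _b are one class to them, and where a whole thing is asked for, a point or a joint stands for the part that bears it (a point fixed in the world has none). Each returns a list of dicts, best first, with "p" (0 to 1); they miss things now and then, are a little off and sometimes report something else, mostly with a low value. They report only what shows in the picture. A call takes as long as a camera call. They do not tell look-alikes from the thing itself.
- spot_in(camera, query): "rect" ([left, top, right, bottom] in pixels, round what is visible of it).
- masks_of(camera, query): "mask" (420x560 bool, what is visible of it) and "rect" ([left, top, right, bottom] in pixels, round what is visible of it).
- tip_of(camera, query): "at" ([column, row] in pixels: a listed point, or the origin of a listed thing).
The state is a dict: "time": time; "joint_pos": joint angles; "qd": joint speeds; "tau": joint torques, N m; "ee_pos": TCP position; "tool_rot": TCP orientation; "contact_force": force on the tool from outside, world axes, zero at the start; "ft_torque": the same for the moment, N m; "opening": finger opening in m; "grasp_force": force on a finger pad.
Only numpy, scipy, OpenCV 4.12 (cv2) and the standard library are available. Lean on these libraries where they do the work, as an engineer would, in place of code of your own. Each camera call takes 0.05 s, during which the arm holds its last target. There are 200 camera calls.

## Task

Pinch the upright D-shaft of the bearing fixture and turn it until your fingers lie on its flat and the flat faces the key guide (the post with the level tube). Then pick up the loose steel collar, thread it over the shaft with its screw towards the guide, and finish while still holding it level around the shaft with the screw in line with the guide's tube and at the tube's height, so that a key could be pushed straight in: do not let it go or let it slide down to the shoulder. Leave the tape roll, the spool and the sanding block where they are.

Things in the scene. Friction and masses are not known exactly. Their poses are not given: they have to be found in the camera images.
- fixture: Grey bench fixture, fixed. Origin on the shaft's axis at its foot, which stands on a 3 mm mat; its -x axis points from the shaft to the key guide, z up. Base plate 12 mm thick, from x = -135 to +50 mm, y = -40 to +40 mm. Round bearing housing, 50 mm diameter (68 mm at its foot), top 46 mm above the fixture's foot.
- guide_end (a point): Open end of the key guide's tube, 75 mm from the shaft's axis and 85 mm above the fixture's foot. The guide is a grey post 28 x 34 mm, 98 to 126 mm from the shaft's axis, 101 mm high, carrying a level steel tube of 16 mm diameter that points at the shaft.
- shaft (a joint): Turn of the upright steel shaft, in rad: 0 = its flat faces the key guide, positive = anticlockwise seen from above; starts between 0.55 and 1.4. Friction of 0.06 N m holds it in place. Shoulder of 32 mm diameter from 46 to 55 mm above the fixture's foot, then 24 mm diameter up to the chamfered end at 115 mm.
- shaft_flat (a point): Middle of the shaft's flat, 85 mm above the fixture's foot, 7 mm from the axis; turns with the shaft, -x points out of the flat. The flat is 19.5 mm wide and runs from 59 mm height to the shaft's end: 19 mm across flat and back, 24 mm elsewhere. Fingers that close across it settle on it; the middle of that grasp lies 2.5 mm from the axis, away from the flat.
- collar: Loose steel shaft collar lying flat on the bare worktop right of the mat, 46 mm outer diameter, 28 mm bore, 20 mm high, 0.08 to 0.17 kg. Origin at the centre of its underside, z up. Its set screw points out along its -x axis: dark round head, 9 mm diameter, standing 6.5 mm out of the rim.
- collar_screw (a point): Where the set screw enters the rim: 22.5 mm from the collar's axis along its -x, 10 mm above its underside. Inside the bore the screw's tip (5 mm diameter) reaches in to 9 mm from the axis, so the collar goes on only with the tip over the shaft's flat.
- tape_3: Bystander: black roll of tape, 64 mm diameter, 19 mm high, lying flat; origin under its centre.
- spool: Bystander: thread spool standing upright on the bare worktop (the nearer of two alike), 45 mm diameter, 46 mm high; origin under its centre.
- sand_block: Bystander: sanding block 62 x 100 x 36 mm; origin under its centre.
Things that resemble listed ones, but are neither listed nor needed, are in the scene too. Leave any yellow look-alike of the collar alone.

How it is judged (in metres and radians):
On the way, in this order (a step that is already met when the one before it is completed fails the run):
1. the fingers lie on the shaft and have turned its flat to face the key guide (within 0.15 rad) (value of joint shaft between -0.15 and 0.15 rad and contact force between the fingers and shaft above 1 N), for 0.2 s.
2. the collar is lifted in the fingers, fairly level, its underside over 60 mm above the worktop (height (world z) of collar above 0.06 m and contact force between the fingers and collar above 1 N and angle between collar's own z axis and vertical below 0.3 rad), for 0.1 s.
At the end, for the whole second after the job is handed in: Fingers hold the collar (over 2 N) still, level (0.12 rad) and off the shoulder around the shaft (axes within 5 mm), its screw on the guide's side within 6 mm sideways and 7 mm in height of the tube's line; the flat still faces the guide within 0.22 rad (value of joint shaft between -0.22 and 0.22 rad and horizontal distance between collar and fixture below 0.005 m and x of collar_screw in the frame of fixture below -0.015 m and y of collar_screw in the frame of fixture between -0.006 and 0.006 m and z of collar_screw in the frame of fixture between 0.078 and 0.092 m and angle between collar's own z axis and vertical below 0.12 rad and contact force between the fingers and collar above 2 N and linear speed of collar below 0.02 m/s); the arm keeps its last pose, push and grip.
It fails at once if the tape roll, the spool or the sanding block is shifted by more than 25 mm (distance of any of tape_3, spool, sand_block from where it was at the start of the episode above 0.025 m).
It also fails if it takes over 58 s, if anything falls off the work surface, if the arm or the gripper's body presses on something with over 40 N, if the wrist force passes 120 N, or if a joint passes its speed limit or range.

## Working session

There is one attempt and no reset: what is moved stays moved. The work goes in short steps, Python scripts to look and compute and a tool call to move; the robot and the scene stay as the last step left them, time stands still between calls to the robot, and variables do not carry over. Pictures are saved under pics/ and viewed, at most 10 in all, crops included, and the job is handed in when it is done.

Besides the shell and the picture viewer there is one more tool, called by a JSON object that holds its "api" and its "payload". step_arm: Moves the arm, as the interface text tells. Its arguments: {"type":"object","properties":{"motion":{"type":"array"},"force":{"type":"number"}},"required":["motion"]}

```bash
mkdir -p pics
cat > h.py <<'E'
from bench import *
import numpy as np, cv2
from scipy.spatial.transform import Rotation as Ro
def cloud(c):
    d=c["depth"]; f=210/np.tan(np.radians(c["vertical_fov"]/2))
    v,u=np.mgrid[0:420,0:560]; a=(u-c["cx"])/f; b=(v-c["cy"])/f
    P=np.stack([a*d,b*d,d],-1); W=(P-c["t"])@c["R"]; W[d==0]=np.nan
    return W
def ray(c,px):
    f=210/np.tan(np.radians(c["vertical_fov"]/2))
    r=np.array([(px[0]-c["cx"])/f,(px[1]-c["cy"])/f,1.]); 
    return -c["R"].T@c["t"], c["R"].T@r
def atz(c,px,z):
    o,r=ray(c,px); return o+r*(z-o[2])/r[2]
E
python3 - <<'E'
from h import *
o=get_obs(); print(o["time"],o["ee_pos"],o["tool_rot"],o["opening"])
for n in("scene","top"):
    c=capture(n); cv2.imwrite(f"pics/{n}0.png",c["color"][:,:,::-1]); W=cloud(c)
    np.savez(f"{n}0.npz",**c)
    print(n,c["vertical_fov"],-c["R"].T@c["t"])
    for q in("fixture","shaft","collar","tape_3","spool","sand_block"):
        for m in masks_of(n,q)[:3]:
            w=W[m["mask"]]; print(q,round(m["p"],2),np.round(m["rect"]),np.nanmedian(w,0).round(3),np.nanpercentile(w,2,0).round(3),np.nanpercentile(w,98,0).round(3))
    for q in("guide_end","shaft_flat","collar_screw","collar","fixture"):
        for m in tip_of(n,q)[:2]: print(q,round(m["p"],2),np.round(m["at"],1))
E
```

```text
0.0 [0.26087395 0.56745371 0.24944202] [-1.79898826e+02  1.74332360e-03  1.55317585e+02] 0.08519411935967611
scene 45.898052713247075 [-0.13714403 -0.46862034  0.86460485]
fixture 0.86 [186. 182. 255. 257.] [0.537 0.171 0.023] [0.461 0.135 0.007] [0.632 0.217 0.112]
shaft 0.75 [226. 184. 239. 210.] [0.589 0.17  0.083] [0.578 0.16  0.053] [0.6   0.185 0.118]
collar 0.94 [324. 304. 345. 326.] [ 0.464 -0.196  0.015] [ 0.438 -0.218 -0.003] [ 0.489 -0.17   0.022]
collar 0.87 [312. 247. 331. 262.] [ 0.597 -0.087  0.016] [ 0.581 -0.108  0.002] [ 0.621 -0.067  0.021]
collar 0.86 [291. 269. 318. 289.] [ 0.514 -0.091  0.016] [ 0.494 -0.113  0.   ] [ 0.539 -0.071  0.022]
tape_3 0.82 [360. 309. 395. 342.] [ 0.494 -0.286  0.017] [ 0.469 -0.315 -0.001] [ 0.528 -0.255  0.021]
spool 0.8 [345. 209. 364. 239.] [ 0.722 -0.105  0.037] [ 0.712 -0.121  0.001] [ 0.751 -0.083  0.048]
sand_block 0.6 [167. 177. 208. 199.] [0.609 0.345 0.035] [0.582 0.303 0.002] [0.661 0.4   0.041]
guide_end 0.97 [204.1 208.3]
shaft_flat 0.6 [228.5 199.8]
collar_screw 0.9 [295.9 283.6]
collar_screw 0.69 [325.2 249.8]
collar 0.
[... 717 characters left out ...]
]
collar 0.43 [318. 242. 333. 258.] [ 0.516 -0.087  0.02 ] [ 0.497 -0.109  0.   ] [ 0.539 -0.068  0.026]
tape_3 0.8 [385. 251. 407. 276.] [ 0.5   -0.284  0.019] [ 0.471 -0.313  0.001] [ 0.531 -0.253  0.025]
spool 0.55 [327. 166. 344. 186.] [ 0.729 -0.099  0.046] [ 0.713 -0.121  0.002] [ 0.753 -0.079  0.052]
spool 0.29 [208. 192. 250. 261.] [0.551 0.175 0.018] [0.465 0.137 0.007] [0.64  0.223 0.117]
sand_block 0.83 [153. 184. 193. 213.] [0.619 0.352 0.038] [0.584 0.305 0.006] [0.658 0.402 0.044]
guide_end 0.87 [224.9 238.2]
shaft_flat 0.45 [232.6 210.3]
collar_screw 0.75 [358.7 278.5]
collar_screw 0.6 [327.5 208.9]
collar 0.75 [360.1 275.6]
collar 0.69 [326.8 221.3]
fixture 0.59 [236.7 214.9]
```

Run:
```python
import cv2,numpy as np
a=cv2.imread("pics/scene0.png")[170:350,160:410]; b=cv2.imread("pics/top0.png")[155:295,200:410]
a=cv2.resize(a,(400,288),interpolation=3); 
cv2.imwrite("pics/a.png",cv2.resize(cv2.imread("pics/scene0.png")[170:350,160:410],(800,576),interpolation=2))
cv2.imwrite("pics/b.png",cv2.resize(b,(800,533),interpolation=2))
```

```text
(no output)
```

View pics/a.png

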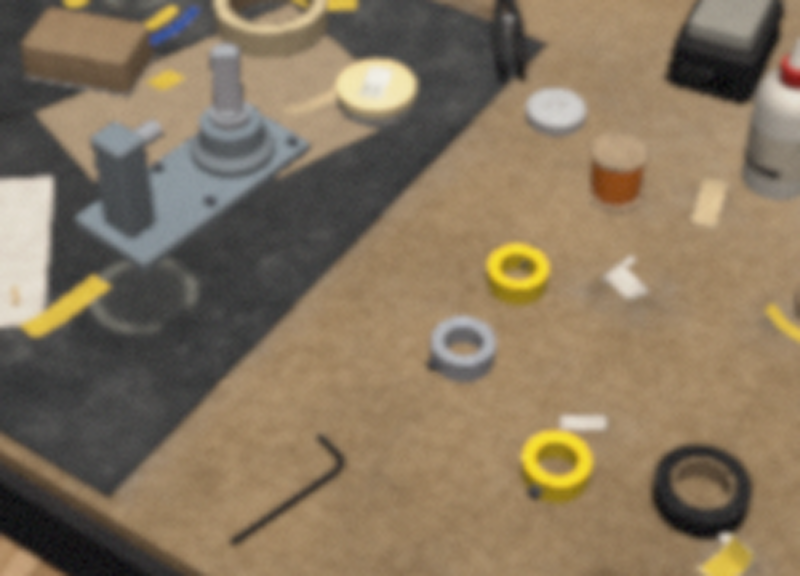

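View pics/b.png

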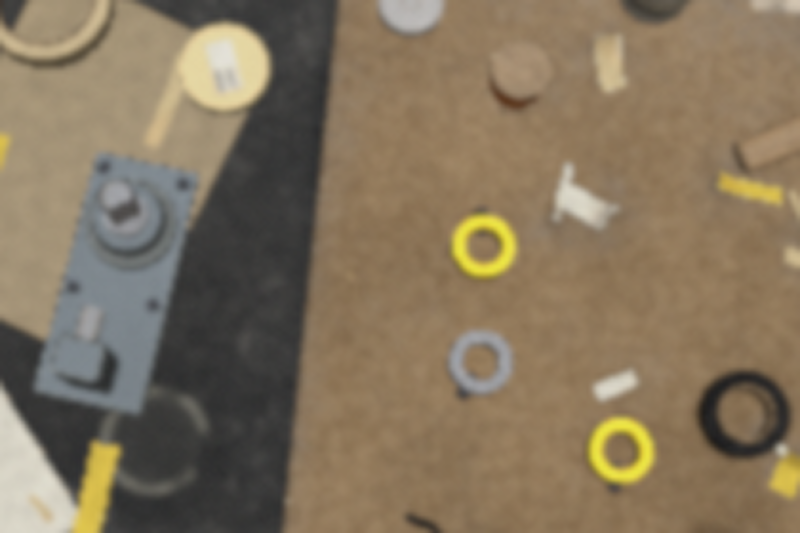

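The scene crop shows the fixture with the shaft at about (228,85), the guide post at (125,180), and the steel collar at (463,348) with its screw head at (433,365). The yellow look-alikes are at (518,270) and (556,465). In the top crop the collar is at (481,362), its screw at (463,393), and the shaft's flat shows as a dark patch at (125,212).

Run:
```python
from h import *
for n in("scene","top"):
    c=dict(np.load(n+"0.npz")); W=cloud(c)
    R=np.abs(W-np.array([.55,.175,0]))[...,:2].max(-1)<.13
    z=W[...,2]
    box=(W[...,0]>.42)&(W[...,0]<.68)&(W[...,1]>.1)&(W[...,1]<.26)
    for nm,lo,hi in(("plate",.010,.022),("post",.099,.109),("hous",.045,.054),("shafttop",.114,.128)):
        k=box&(z>lo)&(z<hi); p=W[k]
        if nm=="plate":
            r=cv2.minAreaRect((p[:,:2]*1000).astype(np.float32)); print(n,nm,r,k.sum())
        else:
            pp=p[p[:,0]<.53] if nm=="post" else p[p[:,0]>.53]
            print(n,nm,np.median(pp,0).round(4),((pp.min(0)+pp.max(0))/2).round(4),len(pp))
    m=(np.abs(W[...,0]-.516)<.035)&(np.abs(W[...,1]+.09)<.035)&(z>.012)&(z<.035)
    p=W[m]; print("collar",cv2.minEnclosingCircle((p[:,:2]*1000).astype(np.float32)),np.median(p[:,2]))
    col=c["color"].astype(int)
    # screw head dark pixels near the collar
    m=(np.abs(W[...,0]-.516)<.04)&(np.abs(W[...,1]+.09)<.04)
    g=col.sum(-1); v,u=np.where(m); 
    o=np.argsort(g[v,u])[:8]; print([(int(u[i]),int(v[i]),int(g[v[i],u[i]])) for i in o])
    for i in o[:4]: print(atz(c,(u[i],v[i]),.012).round(4))
for s in ([.5+.0,0,0],):pass
c=dict(np.load("top0.npz"))
for px in((232.6,210.3),): print("flat",atz(c,px,.088))
print("guide",atz(c,(224.9,238.2),.088)); c=dict(np.load("scene0.npz")); print("guide",atz(c,(204.1,208.3),.088),"flat",atz(c,(228.5,199.8),.088),"screw",atz(c,(295.9,283.6),.01))
```

```text
scene plate ((563.0026245117188, 177.48085021972656), (83.05559539794922, 212.58578491210938), 83.20680236816406) 985
scene post [0.4808 0.1862 0.1028] [0.4824 0.1874 0.1029] 119
scene hous [0.5812 0.1647 0.0487] [0.5928 0.1728 0.0495] 124
scene shafttop [0.5941 0.1733 0.117 ] [0.5927 0.172  0.1175] 38
collar ((515.5631103515625, -88.73268127441406), 25.996845245361328) 0.01828772272573509
[(295, 284, 206), (295, 283, 222), (294, 284, 223), (296, 284, 225), (296, 283, 236), (295, 285, 239), (294, 283, 240), (297, 284, 242)]
[ 0.4925 -0.0826  0.012 ]
[ 0.495 -0.081  0.012]
[ 0.4913 -0.0807  0.012 ]
[ 0.4938 -0.0844  0.012 ]
top plate ((543.950927734375, 173.07701110839844), (264.16497802734375, 140.29241943359375), 8.876550674438477) 1195
top post [0.4827 0.1883 0.1043] [0.4874 0.189  0.1039] 138
top hous [0.5865 0.168  0.0497] [0.5933 0.1755 0.0493] 126
top shafttop [0.5951 0.1757 0.1182] [0.594  0.1751 0.1188] 55
collar ((516.22412109375, -88.0700454711914), 25.813701629638672) 0.020653479718465588
[(321, 258, 224), (320, 258, 250), (322, 258, 251), (321, 259, 252), (320, 257, 262), (322, 259, 267), (321, 257, 270), (320, 259, 286)]
[ 0.4952 -0.0798  0.012 ]
[ 0.4949 -0.0771  0.012 ]
[ 0.4955 -0.0826  0.012 ]
[ 0.4924 -0.0801  0.012 ]
flat [0.58903426 0.17068159 0.088     ]
guide [0.51286058 0.18135951 0.088     ]
guide [0.51753529 0.19490519 0.088     ] flat [0.57548312 0.16568306 0.088     ] screw [ 0.49614418 -0.08270851  0.01      ]
```

```bash
cat >> h.py <<'E'
def go(x,y,z,yaw,o=None):
    o=o or get_obs(); R=Ro.from_euler("xyz",o["tool_rot"],degrees=True)
    T=Ro.from_euler("xyz",[180,0,yaw],degrees=True)
    d=R.inv().apply(np.array([x,y,z])-o["ee_pos"])*100; r=(R.inv()*T).as_rotvec()
    print("row",d.round(2),r.round(3))
E
python3 - <<'E'
from h import *
c=capture("wrist"); o=get_obs(); R=Ro.from_euler("xyz",o["tool_rot"],degrees=True)
print("cam in tool",R.inv().apply(-c["R"].T@c["t"]-o["ee_pos"]).round(3),"axis",R.inv().apply(c["R"][2]).round(2),R.inv().apply(c["R"][0]).round(2),c["vertical_fov"],c["cx"],c["cy"])
go(.585,.175,.22,130)
E
```

```text
cam in tool [ 0.072  0.    -0.123] axis [-0.28  0.    0.96] [ 0.  1. -0.] 65.70646984690485 280.8072470522076 206.98828708454386
row [-45.84 -22.16   3.03] [-0.     0.     0.442]
```

{"api": "step_arm", "payload": {"motion": [[-45.8, -22.2, 3.0, 0, 0, 0.442, 0], [-45.8, -22.2, 3.0, 0, 0, 0.442, 0], [-45.8, -22.2, 3.0, 0, 0, 0.442, 0], [-45.8, -22.2, 3.0, 0, 0, 0.442, 0], [-45.8, -22.2, 3.0, 0, 0, 0.442, 0], [-45.8, -22.2, 3.0, 0, 0, 0.442, 0], [-45.8, -22.2, 3.0, 0, 0, 0.442, 0], [-45.8, -22.2, 3.0, 0, 0, 0.442, 0], [-45.8, -22.2, 3.0, 0, 0, 0.442, 0], [-45.8, -22.2, 3.0, 0, 0, 0.442, 0], [-45.8, -22.2, 3.0, 0, 0, 0.442, 0], [-45.8, -22.2, 3.0, 0, 0, 0.442, 0], [-45.8, -22.2, 3.0, 0, 0, 0.442, 0], [-45.8, -22.2, 3.0, 0, 0, 0.442, 0], [-45.8, -22.2, 3.0, 0, 0, 0.442, 0], [-45.8, -22.2, 3.0, 0, 0, 0.442, 0]]}}

```text
time: 2.58
ee_pos: [0.5837, 0.1764, 0.2203]
tool_rot: [180.0, -0.1, 130.1]
contact_force: [0.3, 0.2, 0.0]
opening: 0.0852
grasp_force: 0.0
```

```bash
cat >> h.py <<'E'
def wcloud(c):
    d=c["depth"]; f=210/np.tan(np.radians(c["vertical_fov"]/2))
    v,u=np.mgrid[0:420,0:560]; a=(u-c["cx"]); b=(v-c["cy"]); r=np.hypot(a,b)+1e-9; t=np.tan(r/f)/r
    P=np.stack([a*t*d,b*t*d,d],-1); W=(P-c["t"])@c["R"]; W[d==0]=np.nan
    return W
def wpix(c,X):
    f=210/np.tan(np.radians(c["vertical_fov"]/2)); P=np.atleast_2d(X)@c["R"].T+c["t"]
    r=np.hypot(P[:,0],P[:,1]); th=np.arctan2(r,P[:,2]); return np.c_[c["cx"]+f*th*P[:,0]/r,c["cy"]+f*th*P[:,1]/r]
E
python3 - <<'E'
from h import *
c=capture("wrist"); np.savez("w1.npz",**c); W=wcloud(c); z=W[...,2]
cv2.imwrite("pics/w1.png",c["color"][:,:,::-1])
for nm,lo,hi in(("post",.098,.109),("shafttop",.112,.128),("mid",.07,.105),("sh",.053,.062),("hous",.046,.0515)):
    k=(z>lo)&(z<hi)&(W[...,0]>.42)&(W[...,0]<.63)&(W[...,1]>.13)&(W[...,1]<.23)
    k&= (W[...,0]<.51) if nm=="post" else (W[...,0]>.53)
    p=W[k]; 
    if len(p): print(nm,len(p),np.median(p,0).round(4),((p.min(0)+p.max(0))/2).round(4),cv2.minAreaRect((p[:,:2]*1000).astype(np.float32)))
for q in("shaft","shaft_flat","guide_end"):print(q,[(m["at"],m["p"]) for m in tip_of("wrist",q)[:2]])
E
```

```text
post 1522 [0.4833 0.1902 0.1029] [0.4826 0.1895 0.1019] ((482.46527099609375, 189.59283447265625), (34.0928840637207, 28.582775115966797), 84.89331817626953)
shafttop 676 [0.5934 0.1782 0.1167] [0.5935 0.176  0.1155] ((594.76025390625, 177.42324829101562), (18.97659683227539, 23.645193099975586), 35.44123077392578)
mid 248 [0.5867 0.1852 0.0898] [0.5903 0.1761 0.0875] ((588.68505859375, 177.468994140625), (23.732086181640625, 15.156964302062988), 73.78915405273438)
sh 371 [0.5856 0.1799 0.0573] [0.5924 0.1759 0.0575] ((590.601318359375, 177.62574768066406), (31.150745391845703, 24.528343200683594), 54.55297088623047)
hous 997 [0.5849 0.1838 0.0481] [0.5929 0.1758 0.0488] ((591.2276611328125, 177.396484375), (49.42705154418945, 44.59944534301758), 51.03127670288086)Traceback (most recent call last):
  File "<stdin>", line 9, in <module>
ValueError: it knows: collar, collar_screw, fixture, guide_end, sand_block, shaft_flat, spool, tape
```

View pics/w1.png

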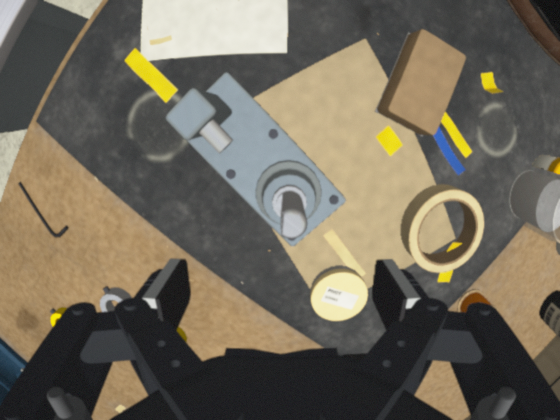

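The wrist view shows the shaft's top at (290,200) between the open fingers, and the guide post at (190,115). The 19 x 24 mm top puts the flat's normal at about 215°, so q is about 0.74.

```bash
python3 -c "
from h import *
go(.595,.1775,.098,125.4)"
```

```text
row [-0.7   0.92 12.24] [ 0.    -0.001  0.083]
```

{"api": "step_arm", "payload": {"motion": [[-0.7, 0.92, 2, 0, 0, 0.083, 0], [-0.7, 0.92, 5, 0, 0, 0.083, 0], [-0.7, 0.92, 8.5, 0, 0, 0.083, 0], [-0.7, 0.92, 11, 0, 0, 0.083, 0], [-0.7, 0.92, 12.2, 0, 0, 0.083, 0], [-0.7, 0.92, 12.2, 0, 0, 0.083, 0.5], [-0.7, 0.92, 12.2, 0, 0, 0.083, 1], [-0.7, 0.92, 12.2, 0, 0, 0.083, 1], [-0.7, 0.92, 12.2, 0, 0, 0.083, 1], [-0.7, 0.92, 12.2, 0, 0, 0.083, 1], [-0.7, 0.92, 12.2, 0, 0, 0.083, 1], [-0.7, 0.92, 12.2, 0, 0, 0.083, 1]], "force": 50}}

```text
time: 3.63
ee_pos: [0.597, 0.1761, 0.0998]
tool_rot: [179.8, 0.0, 125.2]
contact_force: [0.0, 1.7, 6.0]
opening: 0.0185
grasp_force: 49.3
```

{"api": "step_arm", "payload": {"motion": [[0, 0, 0, 0, 0, 0.09, 1], [-0.03, 0, 0, 0, 0, 0.18, 1], [-0.05, -0.02, 0, 0, 0, 0.27, 1], [-0.08, -0.03, 0, 0, 0, 0.36, 1], [-0.1, -0.04, 0, 0, 0, 0.45, 1], [-0.12, -0.05, 0, 0, 0, 0.54, 1], [-0.14, -0.05, 0, 0, 0, 0.63, 1], [-0.17, -0.06, 0, 0, 0, 0.7, 1], [-0.17, -0.06, 0, 0, 0, 0.737, 1], [-0.17, -0.06, 0, 0, 0, 0.737, 1], [-0.17, -0.06, 0, 0, 0, 0.737, 1], [-0.17, -0.06, 0, 0, 0, 0.737, 1], [-0.17, -0.06, 0, 0, 0, 0.737, 1], [-0.17, -0.06, 0, 0, 0, 0.737, 1]]}}

```text
time: 4.8
ee_pos: [0.5971, 0.1743, 0.0997]
tool_rot: [179.9, -0.1, 83.0]
contact_force: [-1.1, 1.6, 8.3]
opening: 0.0184
grasp_force: 50.0
```

{"api": "step_arm", "payload": {"motion": [[0, 0, 0, 0, 0, 0, 0.3], [0, 0, 0, 0, 0, 0, 0], [0, 0, 0, 0, 0, 0, 0], [0, 0, 0, 0, 0, 0, 0], [0, 0, -2, 0, 0, 0, 0], [0, 0, -5, 0, 0, 0, 0], [0, 0, -9, 0, 0, 0, 0], [0, 0, -12, 0, 0, 0, 0], [0, 0, -14, 0, 0, 0, 0], [0, 0, -14, 0, 0, 0, 0]]}}

```text
time: 5.63
ee_pos: [0.5986, 0.1739, 0.2434]
tool_rot: [179.6, -0.2, 83.0]
contact_force: [1.6, 0.0, 0.2]
opening: 0.0853
grasp_force: 0.0
```

Run:
```python
from h import *
c=capture("wrist"); np.savez("w2.npz",**c); W=wcloud(c); z=W[...,2]
cv2.imwrite("pics/w2.png",c["color"][:,:,::-1])
for nm,lo,hi in(("post",.098,.109),("shafttop",.113,.128),("sh",.053,.062),("hous",.046,.0515),("plate",.01,.02)):
    k=(z>lo)&(z<hi)&(W[...,0]>.42)&(W[...,0]<.66)&(W[...,1]>.12)&(W[...,1]<.23)
    if nm!="plate": k&= (W[...,0]<.51) if nm=="post" else (W[...,0]>.53)
    p=W[k]; 
    if len(p): print(nm,len(p),np.median(p,0).round(4),((p.min(0)+p.max(0))/2).round(4),cv2.minAreaRect((p[:,:2]*1000).astype(np.float32)))
go(.516,-.089,.14,160)
```

```text
post 1055 [0.4842 0.1905 0.103 ] [0.4829 0.1895 0.1017] ((482.9391174316406, 189.1941680908203), (34.65071105957031, 27.717660903930664), 81.47550201416016)
shafttop 561 [0.5947 0.1765 0.1168] [0.5952 0.1759 0.1163] ((595.69873046875, 175.65196228027344), (22.823814392089844, 18.578218460083008), 82.27825164794922)
sh 301 [0.5906 0.183  0.0575] [0.5931 0.1789 0.0575] ((592.9020385742188, 179.23345947265625), (31.057218551635742, 24.598316192626953), 2.781075954437256)
hous 900 [0.594  0.1846 0.0482] [0.593  0.178  0.0484] ((593.228759765625, 178.22230529785156), (44.77785110473633, 49.78483200073242), 87.75830841064453)
plate 6945 [0.5414 0.19   0.0143] [0.5608 0.1812 0.015 ] ((560.0311279296875, 180.25628662109375), (80.21438598632812, 202.61370849609375), 83.02644348144531)
row [-27.09  -4.94  10.  ] [ 5.000e-03  1.000e-03 -1.344e+00]
```

{"api": "step_arm", "payload": {"motion": [[-2.7, -0.5, 0, 0, 0, -0.124, 0], [-5.5, -1, 0, 0, 0, -0.248, 0], [-8.5, -1.5, 1, 0, 0, -0.372, 0], [-11.5, -2, 3, 0, 0, -0.496, 0], [-14.5, -2.6, 5, 0, 0, -0.62, 0], [-17.5, -3.2, 7, 0, 0, -0.744, 0], [-20.5, -3.8, 8.5, 0, 0, -0.868, 0], [-23.5, -4.3, 9.5, 0, 0, -0.992, 0], [-26, -4.7, 10, 0, 0, -1.116, 0], [-27.1, -4.94, 10, 0, 0, -1.24, 0], [-27.1, -4.94, 10, 0, 0, -1.344, 0], [-27.1, -4.94, 10, 0, 0, -1.344, 0], [-27.1, -4.94, 10, 0, 0, -1.344, 0]]}}

```text
time: 6.77
ee_pos: [0.5139, -0.0892, 0.1374]
tool_rot: [180.0, -0.1, 159.8]
contact_force: [0.0, 0.5, 0.2]
opening: 0.0851
grasp_force: 0.0
```

Run:
```python
from h import *
c=capture("wrist"); np.savez("w3.npz",**c); W=wcloud(c); z=W[...,2]
cv2.imwrite("pics/w3.png",c["color"][:,:,::-1])
k=(z>.015)&(z<.025)&(np.hypot(W[...,0]-.516,W[...,1]+.089)<.04)
p=W[k]; print(len(p),cv2.minEnclosingCircle((p[:,:2]*1000).astype(np.float32)),np.median(p[:,2]))
e=cv2.fitEllipse((cv2.convexHull((p[:,:2]*1000).astype(np.float32)))); print(e)
for m in tip_of("wrist","collar_screw")[:3]:
    v,u=[int(round(t)) for t in m["at"][::-1]]; print(m["p"],m["at"],W[v-1:v+2,u-1:u+2].reshape(-1,3).mean(0).round(4))
k=(z>.006)&(z<.014)&(np.hypot(W[...,0]-.516,W[...,1]+.089)>.0245)&(np.hypot(W[...,0]-.516,W[...,1]+.089)<.034)
print("head",k.sum(),np.median(W[k],0))
print(get_obs()["ee_pos"])
```

```text
1635 ((518.2321166992188, -89.66150665283203), 22.965579986572266) 0.01893649541660972
((518.3032836914062, -89.562255859375), (45.00635528564453, 45.39326477050781), 132.98764038085938)
0.91 [130.9, 170.6] [ 0.4414 -0.1939  0.0138]
0.84 [327.5, 316.0] [ 0.622  -0.0833  0.0192]
0.64 [284.9, 185.6] [ 0.4981 -0.0795  0.0145]
head 46 [ 0.49231348 -0.0780804   0.01226637]
[ 0.5143327  -0.08857064  0.13781453]
```

View pics/w3.png

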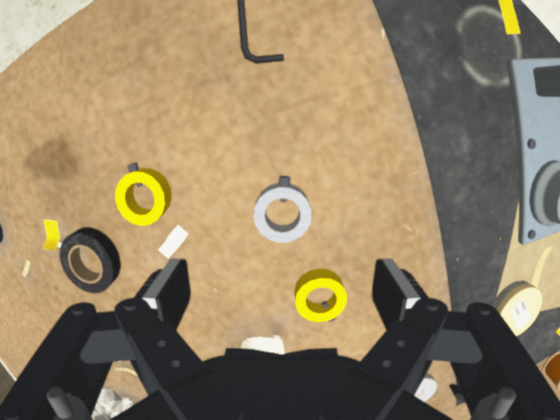

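The wrist view shows the steel collar at (283,213) with its screw head at (285,183), and the yellow ones at (140,197) and (320,297). The screw direction comes out at about 156°.

```bash
python3 -c "
from h import *
go(.518,-.0894,.018,156)"
```

```text
row [-0.38  0.05 11.98] [ 0.    -0.001  0.068]
```

{"api": "step_arm", "payload": {"motion": [[-0.38, 0.05, 2, 0, 0, 0.068, 0], [-0.38, 0.05, 5, 0, 0, 0.068, 0], [-0.38, 0.05, 8.5, 0, 0, 0.068, 0], [-0.38, 0.05, 10.5, 0, 0, 0.068, 0.1], [-0.38, 0.05, 11.5, 0, 0, 0.068, 0.2], [-0.38, 0.05, 11.8, 0, 0, 0.068, 0.3], [-0.38, 0.05, 11.8, 0, 0, 0.068, 0.4], [-0.38, 0.05, 11.8, 0, 0, 0.068, 0.5], [-0.38, 0.05, 11.8, 0, 0, 0.068, 0.6], [-0.38, 0.05, 11.8, 0, 0, 0.068, 0.8], [-0.38, 0.05, 11.8, 0, 0, 0.068, 1], [-0.38, 0.05, 11.8, 0, 0, 0.068, 1], [-0.38, 0.05, 11.8, 0, 0, 0.068, 1]], "force": 50}}

```text
time: 7.95
ee_pos: [0.5189, -0.0903, 0.0213]
tool_rot: [180.0, 0.1, 156.1]
contact_force: [-1.0, -0.2, 8.5]
opening: 0.0435
grasp_force: 51.5
```

{"api": "step_arm", "payload": {"motion": [[0, 0, -0.5, 0, 0, 0, 1], [0, 0, -1.5, 0, 0, 0, 1], [0, 0, -3, 0, 0, 0, 1], [0, 0, -5, 0, 0, 0, 1], [0, 0, -7, 0, 0, 0, 1], [0, 0, -9, 0, 0, 0, 1], [0, 0, -11, 0, 0, 0, 1], [0, 0, -13, 0, 0, 0, 1], [0, 0, -14.5, 0, 0, 0, 1], [0, 0, -15, 0, 0, 0, 1], [0, 0, -15, 0, 0, 0, 1]]}}

```text
time: 8.87
ee_pos: [0.5188, -0.0903, 0.172]
tool_rot: [180.0, 0.2, 156.1]
contact_force: [-0.6, -0.5, -1.4]
opening: 0.0431
grasp_force: 51.1
```

```bash
cat > col.py <<'E'
from h import *
def look(tag):
    c=capture("wrist"); np.savez(tag+".npz",**c); W=wcloud(c); o=get_obs()
    cv2.imwrite(f"pics/{tag}.png",c["color"][:,:,::-1])
    R=Ro.from_euler("xyz",o["tool_rot"],degrees=True); T=R.inv().apply((W-o["ee_pos"]).reshape(-1,3)).reshape(W.shape)*1000
    print(o["time"],o["ee_pos"].round(4),o["tool_rot"].round(1),o["opening"],o["grasp_force"],o["contact_force"].round(1))
    for m in masks_of("wrist","collar")[:3]:
        k=m["mask"]; p=T[k]; med=np.nanmedian(p,0); print("mask",m["p"],np.round(m["rect"]),med.round(1))
        if np.abs(med[:2]).max()<20:
            q=p[(~np.isnan(p[:,0]))&(p[:,2]<np.nanpercentile(p[:,2],45)+1.5)]
            for _ in range(3):
                A=np.c_[q[:,:2],np.ones(len(q))]; s=np.linalg.lstsq(A,q[:,2],rcond=None)[0]; q=q[np.abs(A@s-q[:,2])<1.2] if len(q)>30 else q
            print("top plane (tilt x,y rad; z mm)",s.round(3),len(q),q.min(0).round(1),q.max(0).round(1))
            pts=q[:,:2].astype(np.float32); print("circ",cv2.minEnclosingCircle(pts))
    for m in tip_of("wrist","collar_screw")[:3]:
        u,v=[int(round(t)) for t in m["at"]]; print("screw",round(m["p"],2),m["at"],np.nanmedian(T[v-1:v+2,u-1:u+2].reshape(-1,3),0).round(1))
    return c,T
E
python3 -c "
from col import *
look('w4')"
```

```text
8.9167 [ 0.5182 -0.0902  0.1707] [1.800e+02 1.000e-01 1.561e+02] 0.04330832906202679 51.09891414642334 [-0.4  0.7 -1.2]
mask 0.91 [134. 162. 185. 214.] [   8.5 -117.2  152.5]
mask 0.6 [230. 214. 335. 324.] [4.5 0.4 1.6]
top plane (tilt x,y rad; z mm) [-1.00e-03  0.00e+00  1.09e+00] 4204 [-23.1 -21.5  -0.1] [22.8 22.2  2.3]
circ ((-0.05384070426225662, 0.49479103088378906), 23.169559478759766)
mask 0.59 [543. 154. 560. 187.] [ 39.6 262.3 113.6]
screw 0.93 [146.5, 166.3] [  29.1 -124.6  157.1]
screw 0.72 [283.7, 230.8] [23.   1.7  7.1]
```

View pics/w4.png

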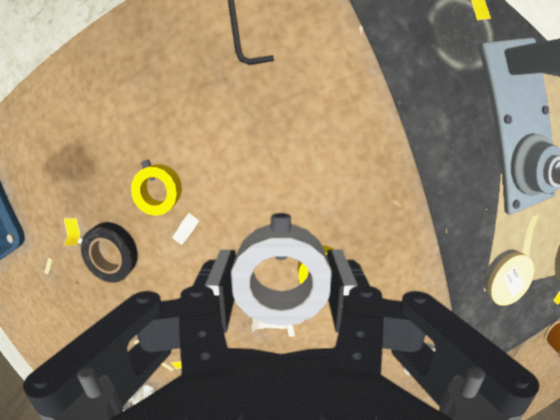

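The wrist view shows the collar level between the pads, with its centre at about (281,280) and its screw head straight up the image at (281,219). The screw therefore points along tool +x.

```bash
python3 -c "
from h import *
go(.5938,.1752,.172,173)"
```

```text
row [ 3.77 27.34 -0.26] [-0.    -0.002 -0.295]
```

{"api": "step_arm", "payload": {"motion": [[0.3, 2, -0.2, 0, 0, -0.03, 1], [0.6, 4.5, -0.2, 0, 0, -0.06, 1], [1.0, 7.5, -0.2, 0, 0, -0.09, 1], [1.4, 10.5, -0.2, 0, 0, -0.12, 1], [1.9, 13.5, -0.2, 0, 0, -0.15, 1], [2.3, 16.5, -0.2, 0, 0, -0.18, 1], [2.7, 19.5, -0.2, 0, 0, -0.21, 1], [3.1, 22.5, -0.2, 0, 0, -0.24, 1], [3.5, 25.0, -0.2, 0, 0, -0.27, 1], [3.7, 26.5, -0.2, 0, 0, -0.285, 1], [3.77, 27.2, -0.2, 0, 0, -0.295, 1], [3.77, 27.34, -0.2, 0, 0, -0.295, 1], [3.77, 27.34, -0.2, 0, 0, -0.295, 1], [3.77, 27.34, -0.2, 0, 0, -0.295, 1], [3.77, 27.34, -0.2, 0, 0, -0.295, 1]]}}

```text
time: 10.27
ee_pos: [0.5944, 0.173, 0.1723]
tool_rot: [-179.9, -0.0, 172.9]
contact_force: [1.9, -0.2, -0.4]
opening: 0.0434
grasp_force: 51.1
```

Run:
```python
from col import *
c,T=look('w5')
W=wcloud(c); z=W[...,2]
for nm,lo,hi in(("post",.098,.109),("shafttop",.112,.124),("mid",.07,.11)):
    k=(z>lo)&(z<hi)&(W[...,0]>.42)&(W[...,0]<.63)&(W[...,1]>.13)&(W[...,1]<.23)
    k&= (W[...,0]<.51) if nm=="post" else (np.hypot(W[...,0]-.594,W[...,1]-.176)<.02)
    p=W[k]
    if len(p)>5: print(nm,len(p),np.median(p,0).round(4),p.min(0).round(4),p.max(0).round(4),cv2.minAreaRect((p[:,:2]*1000).astype(np.float32)))
im=c["color"][:,:,::-1].copy()
cv2.imwrite("pics/w5c.png",cv2.resize(im[60:360,150:410],(780,600)) if 0 else cv2.resize(im[80:340,180:400],(506,598)))
```

```text
10.3167 [0.5945 0.1733 0.1724] [-179.9    0.   172.9] 0.04337366136419459 51.136903166770935 [-0.1 -0.4 -1.6]
mask 0.8 [ 36. 211.  76. 256.] [ -39.5 -247.   156.7]
screw 0.85 [284.0, 230.2] [23.9  1.6  8.6]
post 2472 [0.4834 0.1891 0.103 ] [0.4675 0.1714 0.0983] [0.4977 0.2071 0.1067] ((482.8637390136719, 189.32632446289062), (34.42424011230469, 27.360891342163086), 82.51805114746094)
shafttop 11 [0.5872 0.1853 0.1126] [0.5867 0.183  0.1121] [0.5881 0.1865 0.1143] ((587.25, 184.812255859375), (3.632326364517212, 0.7261070609092712), 72.44877624511719)
mid 401 [0.5864 0.1795 0.0858] [0.5846 0.1642 0.0701] [0.5921 0.1876 0.1099] ((588.1135864257812, 176.18740844726562), (23.54048728942871, 5.414957046508789), 83.81523132324219)
```

View pics/w5c.png

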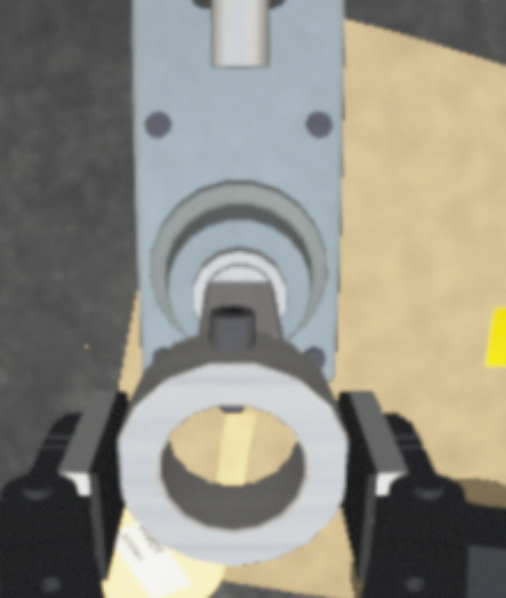

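The crop shows the flat facing the guide, with the shaft and tube centred near column 240. The collar and its screw are near column 232, so it needs about 1.6 mm along +y.

{"api": "step_arm", "payload": {"motion": [[0, 0.16, 0, 0, 0, 0, 1], [0.03, 0.16, 0.8, 0, 0, 0, 1], [0.03, 0.16, 1.8, 0, 0, 0, 1], [0.03, 0.16, 2.6, 0, 0, 0, 1], [0.03, 0.16, 2.6, 0, 0, 0, 1], [0.03, 0.16, 2.6, 0, 0, 0, 1], [0.03, 0.16, 2.8, 0, 0, 0, 1], [0.03, 0.16, 3.0, 0, 0, 0, 1], [0.03, 0.16, 3.2, 0, 0, 0, 1], [0.03, 0.16, 3.4, 0, 0, 0, 1], [0.03, 0.16, 3.5, 0, 0, 0, 1], [0.03, 0.16, 3.5, 0, 0, 0, 1]]}}

```text
time: 11.42
ee_pos: [0.5942, 0.1768, 0.137]
tool_rot: [-180.0, -0.0, 173.0]
contact_force: [0.0, 0.0, -1.1]
opening: 0.0432
grasp_force: 51.1
```

{"api": "step_arm", "payload": {"motion": [[0, -0.07, 0, 0, 0, 0, 1], [0, -0.07, 0.2, 0, 0, 0, 1], [0, -0.07, 0.4, 0, 0, 0, 1], [0, -0.07, 0.6, 0, 0, 0, 1], [0, -0.07, 0.8, 0, 0, 0, 1], [0, -0.07, 1.0, 0, 0, 0, 1], [0, -0.07, 1.2, 0, 0, 0, 1], [0, -0.07, 1.2, 0, 0, 0, 1]]}}

```text
time: 12.08
ee_pos: [0.594, 0.176, 0.1247]
tool_rot: [-180.0, -0.0, 173.0]
contact_force: [-0.1, 0.0, -1.7]
opening: 0.0434
grasp_force: 51.1
```

{"api": "step_arm", "payload": {"motion": [[0, 0, 0.3, 0, 0, 0, 1], [0, 0, 0.6, 0, 0, 0, 1], [0, 0, 0.9, 0, 0, 0, 1], [0, 0, 1.2, 0, 0, 0, 1], [0, 0, 1.5, 0, 0, 0, 1], [0, 0, 1.8, 0, 0, 0, 1], [0, 0, 2.1, 0, 0, 0, 1], [0, 0, 2.4, 0, 0, 0, 1], [0, 0, 2.54, 0, 0, 0, 1], [0, 0, 2.54, 0, 0, 0, 1], [0, 0, 2.54, 0, 0, 0, 1], [0, 0, 2.54, 0, 0, 0, 1]]}}

```text
time: 13.08
ee_pos: [0.5943, 0.1762, 0.1]
tool_rot: [180.0, 0.0, 173.0]
contact_force: [-0.0, 1.6, -0.6]
opening: 0.0433
grasp_force: 51.1
```

Run:
```python
from col import *
c,T=look('w6'); W=wcloud(c); z=W[...,2]
k=(z>.104)&(z<.124)&(np.hypot(W[...,0]-.594,W[...,1]-.176)<.02); p=W[k]
print("shaft",cv2.minAreaRect((p[:,:2]*1000).astype(np.float32)),len(p))
k=(z>.094)&(z<.101)&(np.hypot(W[...,0]-.594,W[...,1]-.176)<.025); p=W[k]
print("collar",cv2.minEnclosingCircle((p[:,:2]*1000).astype(np.float32)),np.median(p[:,2]))
k=(z>.098)&(z<.109)&(W[...,0]<.51)&(W[...,0]>.45)&(np.abs(W[...,1]-.19)<.03); p=W[k]
print("post",cv2.minAreaRect((p[:,:2]*1000).astype(np.float32)),len(p))
cv2.imwrite("pics/w6c.png",cv2.resize(c["color"][80:340,180:400,::-1],(506,598)))
```

```text
13.1333 [0.5944 0.1761 0.1001] [180.   0. 173.] 0.04338505986051846 51.136827170848846 [ 0.1 -1.  -1. ]
mask 0.95 [  0. 234.  34. 288.] [ -41.3 -247.1   87. ]
mask 0.65 [231. 212. 334. 324.] [14.2  1.5  2.8]
top plane (tilt x,y rad; z mm) [-0.000e+00  1.000e-03  2.412e+00] 3253 [-19.2 -21.4   1.2] [23.5 22.4  3.6]
circ ((0.6020597815513611, 0.7542467713356018), 23.18903350830078)
screw 0.96 [23.7, 279.2] [ -61.8 -247.3   89. ]
screw 0.72 [285.8, 231.8] [22.9  2.8  8.2]
screw 0.47 [56.6, 355.9] [ 12.9 -62.2 -68.1]
shaft ((595.2560424804688, 175.43197631835938), (23.89092254638672, 20.574155807495117), 80.66590881347656) 2722
collar ((593.065185546875, 176.5933380126953), 24.942136764526367) 0.09762794232472526
post ((486.8824157714844, 188.7861328125), (34.32914733886719, 20.034767150878906), 83.6373519897461) 4251
```

View pics/w6c.png

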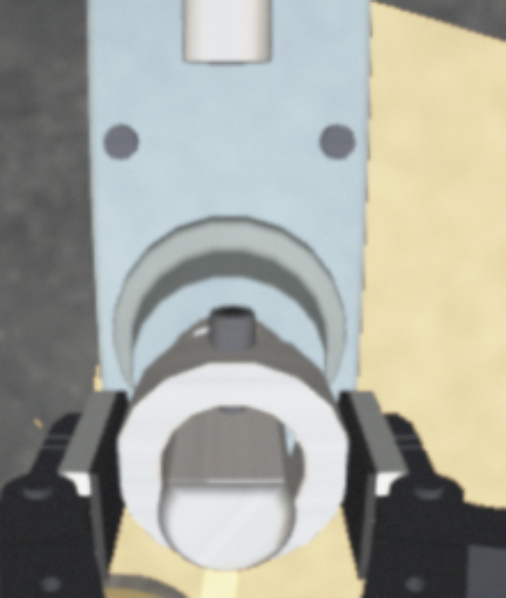

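The crop shows the collar level around the shaft, with its screw (column 232) in line with the tube (228). The shaft sits about 1 mm to the left, so I'll make one small trim and let it settle.

{"api": "step_arm", "payload": {"motion": [[0, -0.06, 0.05, 0, 0, 0, 1], [0, -0.06, 0.05, 0, 0, 0, 1], [0, -0.06, 0.05, 0, 0, 0, 1], [0, -0.06, 0.05, 0, 0, 0, 1], [0, -0.06, 0.05, 0, 0, 0, 1], [0, -0.06, 0.05, 0, 0, 0, 1]]}}

```text
time: 13.73
ee_pos: [0.5942, 0.1755, 0.0994]
tool_rot: [-180.0, -0.0, 173.0]
contact_force: [-1.0, 0.2, -1.2]
opening: 0.0434
grasp_force: 51.1
```

```bash
python3 -c "
from h import *
o=get_obs(); print(o['ee_pos'],o['contact_force'],o['grasp_force'],o['tool_rot']); print(finish_job())"
```

```text
[0.59417019 0.17551438 0.09938607] [-0.98816296  0.16500187 -1.16494556] 51.13775968551636 [-1.79999474e+02 -7.95735690e-04  1.73019981e+02]
the job is handed in; nothing more can be done
None
```

I handed the job in at about 13.7 s of the 58 s: the flat was turned to face the guide, and the collar is held level around the shaft at the tube's height with its screw in line with the tube; `finish_job` returned no verdict.

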